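# Colognes back on the dresser tray

## Task

The dresser has been dusted: put the four capped cologne bottles back on the bamboo tray, each set down, not dropped, and standing upright in the middle of the felt pad cut to the shape and size of its own foot, the square and the oblong bottle turned in line with their pads. Tip none of the bottles over. The cobalt beard-oil bottle with the dropper and the clear hand-lotion bottle with the pump do not belong on the tray: leave them standing where they are.

Things in the scene. Friction and masses are not known exactly. Their poses are not given: they have to be found in the camera images.
- cobalt_round: Cologne: round bottle of opaque cobalt-blue glass, 50 mm diameter, straight sides to 54 mm, sloping shoulder, bright steel cap 27 mm in diameter; 90 mm tall overall, about 220 g. The cap is fixed and does not come off. Origin: centre of the underside, z up. Belongs on the large round pad.
- frosted_square: Cologne: square block of pale frosted glass, 46 x 46 mm and 62 mm high, with a round brass cap 28 mm in diameter on top; 90 mm tall overall, about 240 g. The cap is fixed and does not come off. Origin: centre of the underside, z up. x and y are square to its flat sides. Belongs on the square pad.
- clear_oblong: Cologne: flat oblong bottle of clear, see-through glass, 32 mm along its x by 62 mm along its y, 62 mm high, with a black block cap 24 x 30 mm; 90 mm tall overall, about 220 g. The cap is fixed and does not come off. Origin: centre of the underside, z up. Belongs on the oblong pad.
- frosted_slim: Cologne: slim round bottle of pale frosted glass, 31 mm diameter, straight sides to 62 mm, dark steel cap 25 mm in diameter; 90 mm tall overall, about 120 g. The cap is fixed and does not come off. Origin: centre of the underside, z up. Belongs on the small round pad.
- pad_large_round: Dark felt disc, 62 mm diameter, 3 mm thick, the larger of the two discs. Glued flat on the bamboo tray's floor, its top 11 mm above the dresser top. Origin: centre of its underside, z up. x and y are the tray's axes (same heading for every pad), y along the row. The tray is pale bamboo, 125 x 385 mm, fixed; rim 20 mm high, end handles 32 mm high.
- pad_square: Dark felt square, 59 x 59 mm, 3 mm thick. Glued flat on the bamboo tray's floor, its top 11 mm above the dresser top. Origin: centre of its underside, z up. x and y are the tray's axes (same heading for every pad), y along the row. Its sides run along x and y.
- pad_oblong: Dark felt oblong, 44 mm along its x by 74 mm along its y, 3 mm thick. Glued flat on the bamboo tray's floor, its top 11 mm above the dresser top. Origin: centre of its underside, z up. x and y are the tray's axes (same heading for every pad), y along the row. 
- pad_small_round: Dark felt disc, 42 mm diameter, 3 mm thick, the smaller of the two discs. Glued flat on the bamboo tray's floor, its top 11 mm above the dresser top. Origin: centre of its underside, z up. x and y are the tray's axes (same heading for every pad), y along the row. The four pads lie in one row in any sequence, centres 88 mm apart.
- beard_oil: Look-alike, not a cologne: round cobalt-blue bottle of beard oil, 48 mm diameter, with a white collar and a black rubber dropper bulb; 101 mm tall. Origin: centre of the underside, z up. Stays where it stands.
- lotion_pump: Look-alike, not a cologne: clear oblong bottle of hand lotion, 34 mm along its x by 60 mm along its y, with a white pump head and spout; 105 mm tall. Origin: centre of the underside, z up. Stays where it stands.
Things that resemble listed ones, but are neither listed nor needed, are in the scene too. What is shaped like the frosted_slim but green or orange is not meant.

How it is judged:
By the outcome, as a careful person would: the job done as asked, in the order asked, and still so for the second after the job is handed in, with the robot touching nothing.
It also fails if it takes over 109 s, if anything falls off the work surface, if the arm or the gripper's body presses on something with over 40 N, if the wrist force passes 120 N, or if a joint passes its speed limit or range.

## Robot

A 6-joint arm with a two-finger parallel gripper is mounted at the origin on the work surface. World frame = base frame: x ahead of the robot, y to its left, z up, the work surface at z = 0. Lengths are in m, angles in rad, forces in N, time in s.
With the tool pointing down it reaches from about 0.225 to 0.725 m from the base axis. Payload 3.1 kg.
Tool frame: the origin (TCP) lies on the centre line of the jaws, within the pads' length; the fingertips stand 22 mm ahead of it and the grasp point (between the pads) lies 3 mm ahead of it; z points along the fingers, y is the line along which they close (so a half turn about z gives the same grasp; the last joint's range is limited). The gripper opens to 85 mm and grips with 20 to 120 N. Pads are 22 mm wide; open, the fingers measure 114 mm over their backs; the gripper's body (76 mm by 85 mm) begins 54 mm behind the grasp point. The pads swing forward as they close: fully open they stand 13 mm farther back than shut.
Start: joints at [-1.285, 0.048, 0.099, 1.622, 0, 1.443], TCP at [0.211, -0.481, 0.253] pointing down, gripper open.
Joint ranges: [-2.91, 2.91], [-0.99, 1.94], [-1.21, 1.42], [-2.12, 2.29], [-1.49, 1.47], [-3.14, 3.14]. Speed limits (rad/s): [2.79, 2.79, 3.14, 3.14, 3.14, 3.14].

## Interface

Orientations are given as a 3x3 rotation matrix whose columns are the frame's x, y, z axes.
In Python, from station import status, eyes, sign_off gives the robot as it stands.
- The arm moves only by the tool move_arm, never from a script. Its argument "increments" is a list that holds one entry, the list of rows, each a list of 7 numbers: the turn, a rotation vector about the world's x, y, z in units of 45 degrees (1.0 is 45 degrees), then the shift along the world's x, y, z in units of 15 cm (1.0 is 15 cm), then the gripper's target within -1 to 1 (fully open at 1, half-way at 0, shut at -1). A call has exactly 10 rows; each row is the pose to reach, as a shift and turn from the pose commanded when the call began; what a row does not reach only later rows make up. A row lasts 1/10 s, in which the tool goes at most 50 mm and 8.59 degrees, less where a joint would pass 70% of its speed; a pose out of reach is approached as far as the arm can. A call with a number of a shift or a turn outside -1 to 1 is refused whole. A call with a gripper value outside its range is refused whole. The fingers move at their own pace and stop on an object; "force" is the grip in N (left out, the last holds). Time passes only in rows, so rows that repeat a pose let the fingers close, or fill a call up. It gives the time, the measured TCP pose, the force, the opening and the grip force at its end, in the units of the state.
- status.observe(): the state, without advancing time (a new reading comes with each control period).
- eyes.camera(name): name is "scene" or "top"; returns the picture (400x640x3 uint8, red, green, blue); there is no depth.
- eyes.camera_model(name): a dict with "camera_matrix" (3x3 intrinsics, pixels), "camera_from_world" (4x4, takes a point from world to camera coordinates). Camera axes: x right, y down, z forward; pixel columns grow to the right and rows downward; lengths in m; the calibration is good to about 2 mm. A picture is of the moment at which its call begins. camera_model takes no time and is no camera call.
- sign_off(): hands the job in; it is judged then, once.
The state is a dict: "time_s": time; "joint_pos": joint angles; "joint_vel": joint speeds; "joint_torque": joint torques, N m; "eef_pos": TCP position; "tool_rot": TCP orientation; "force": force on the tool from outside, world axes, zero at the start; "ft_torque": the same for the moment, N m; "width": finger opening in m; "grip_force": force on a finger pad.
Only numpy, scipy, OpenCV 4.12 (cv2) and the standard library are available. Lean on these libraries where they do the work, as an engineer would, in place of code of your own. Each camera call takes 0.05 s, during which the arm holds its last target. There are 200 camera calls.

## Working session

There is one attempt and no reset: what is moved stays moved. The work goes in short steps, Python scripts to look and compute and a tool call to move; the robot and the scene stay as the last step left them, time stands still between calls to the robot, and variables do not carry over. Pictures are saved under pics/ and viewed, at most 14 in all, crops included, and the job is handed in when it is done.

Besides the shell and the picture viewer there is one more tool, called after "Request:" as a command line: name --argument value ..., lists and objects as JSON in quotes. move_arm: Moves the arm, as the interface text tells. Shifts and turns lie within -1 to 1; 1 stands for 15 cm of shift or 45 degrees of turn. Its arguments: {"type":"object","properties":{"increments":{"type":"array"},"force":{"type":"number"}},"required":["increments"]}

```bash
mkdir -p pics; python3 - <<'E'
from station import status, eyes
import cv2
for n in("scene","top"):
    im=eyes.camera(n); cv2.imwrite(f"pics/{n}0.png",im[:,:,::-1]); m=eyes.camera_model(n); print(m)
s=status.observe();print(s["eef_pos"],s["tool_rot"],s["width"],s["time_s"])
E
```

```text
{'camera_matrix': array([[487.24925055,   0.        , 328.51951177],
       [  0.        , 487.24925055, 200.85348148],
       [  0.        ,   0.        ,   1.        ]]), 'camera_from_world': array([[-0.85085493,  0.52516852, -0.01561752,  0.48738432],
       [ 0.42697099,  0.67382643, -0.60303707, -0.21373276],
       [-0.30617259, -0.51976529, -0.79756027,  1.30436204],
       [ 0.        ,  0.        ,  0.        ,  1.        ]])}
{'camera_matrix': array([[468.84684164,   0.        , 315.21260124],
       [  0.        , 468.84684164, 200.37823273],
       [  0.        ,   0.        ,   1.        ]]), 'camera_from_world': array([[-0.00395698, -0.9999901 , -0.00203296, -0.00735069],
       [-0.98698712,  0.00423231, -0.16074361,  0.55781046],
       [ 0.16075062,  0.00137044, -0.9869941 ,  1.18505218],
       [ 0.        ,  0.        ,  0.        ,  1.        ]])}
[ 0.21093374 -0.48018106  0.25221693] [[ 9.15599127e-01  4.02091844e-01 -6.22592629e-04]
 [ 4.02092238e-01 -9.15596798e-01  2.08247788e-03]
 [ 2.67303554e-04 -2.15705459e-03 -9.99997638e-01]] 0.08510069105346142 0.1
```

View pics/scene0.png

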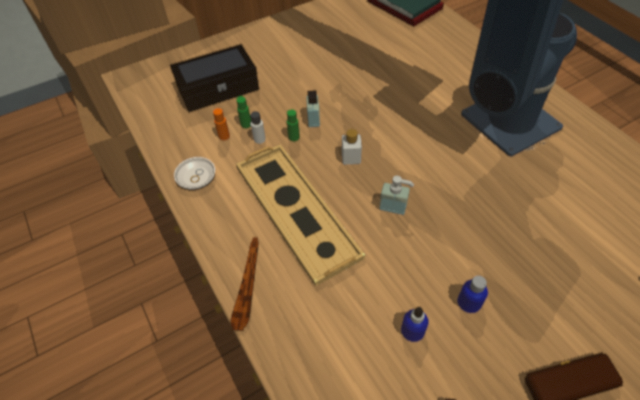

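View pics/top0.png

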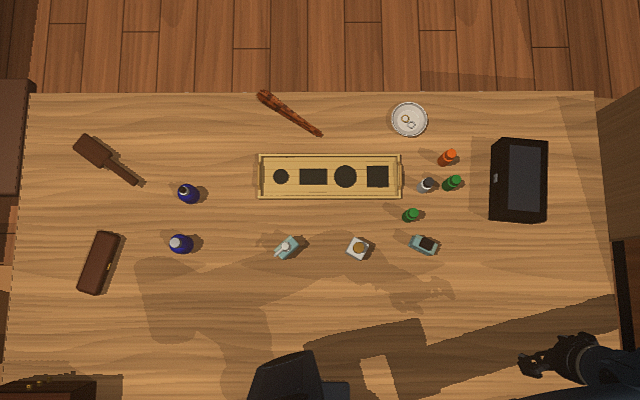

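The top picture shows the tray's pads at (281,177) small disc, (313,177) oblong, (345,176) large disc and (377,176) square.
- **Cobalt:** (181,244) has a steel cap, so I choose it. (188,193) has a dropper, so it is the beard oil.
- **Clear oblong:** (425,245) has a black cap, so I choose it. (288,247) is the lotion pump.
- **Square:** (358,248) is the only candidate.
- **Slim:** (427,184) is the pale one. The green ones at (412,214) and (453,182) and the orange one at (448,157) are not wanted.

I'll check these in close crops.

```bash
python3 - <<'E'
import cv2,numpy as np
im=cv2.imread("pics/top0.png"); 
def crop(im,u,v,w,h,s):
    return cv2.resize(im[v:v+h,u:u+w],None,fx=s,fy=s,interpolation=cv2.INTER_CUBIC)
a=crop(im,155,222,50,37,8); b=crop(im,335,230,50,37,8); c=crop(im,400,226,50,37,8); d=crop(im,405,165,50,37,8)
cv2.imwrite("pics/c1.png",np.vstack([np.hstack([a,b]),np.hstack([c,d])]))
cv2.imwrite("pics/c2.png",crop(im,252,145,160,60,5))
s=cv2.imread("pics/scene0.png")
a=crop(s,450,265,50,50,8);b=crop(s,330,118,50,50,8);c=crop(s,290,80,50,50,8);d=crop(s,233,95,50,50,8)
t=np.vstack([np.hstack([a,b]),np.hstack([c,d])]);cv2.imwrite("pics/c3.png",cv2.resize(t,(600,600)))
E
```

```text
(no output)
```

View pics/c1.png

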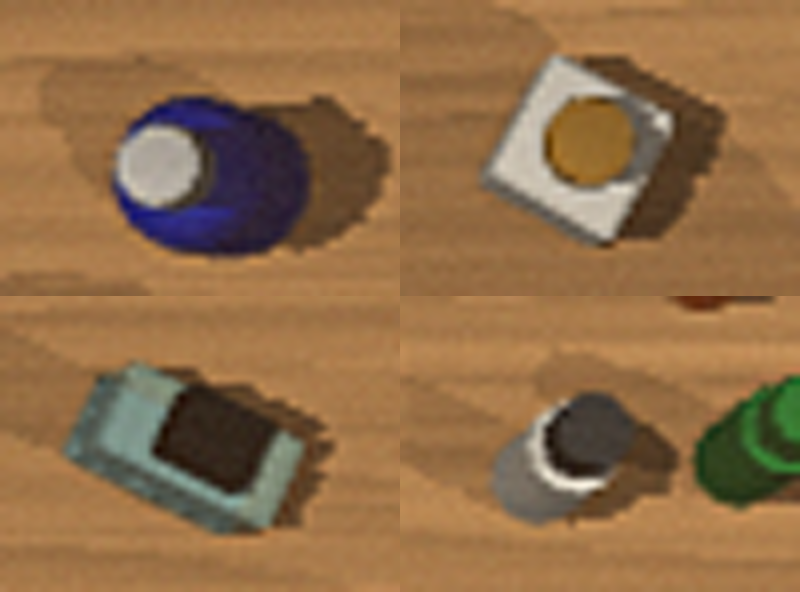

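View pics/c2.png

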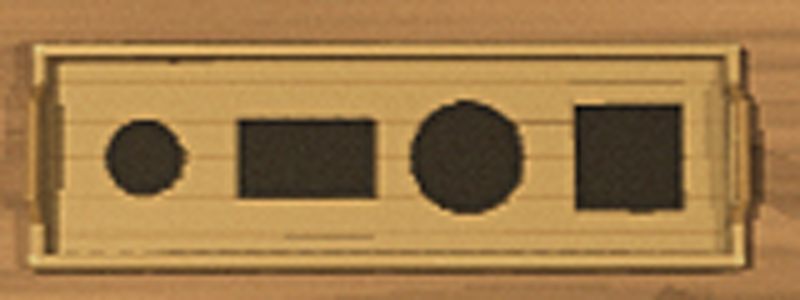

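View pics/c3.png

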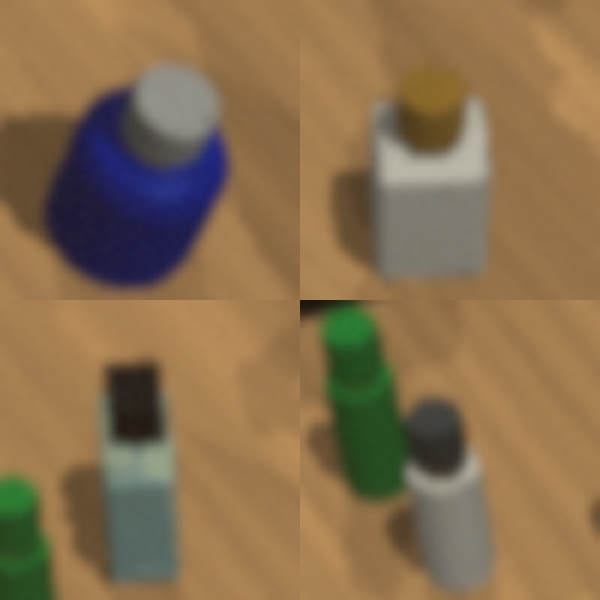

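The crops confirm the choices: steel cap on cobalt at (175,243), brass cap at (359,247), black block cap at (427,244), and dark cap on the pale slim bottle at (429,182). Next I compute positions from both views.

```bash
cat > h.py <<'E'
import numpy as np
from station import status, eyes
from scipy.optimize import least_squares
def proj(n,p):
    m=eyes.camera_model(n);q=m["camera_from_world"]@np.r_[p,1];q=m["camera_matrix"]@q[:3];return q[:2]/q[2]
def loc(z,**uv):
    f=lambda p:np.concatenate([proj(n,[p[0],p[1],z])-np.array(u) for n,u in uv.items()])
    r=least_squares(f,[.4,0]);return r.x,np.round(r.fun,1)
E
python3 - <<'E'
from h import *
C=lambda x,y,s,o:((x+.5)/s-.5+o[0],(y+.5)/s-.5+o[1])
B=dict(cob=((160,166,8,(155,222)),(177,100,6,(450,265))),sq=((189,140,8,(335,230)),(131,86,6,(330,118))),
ob=((213.5,141.8,8,(400,226)),(132,72,6,(290,80))),sl=((192,136,8,(405,165)),(135,116,6,(233,95))))
for k,(t,s) in B.items():
    t,s=C(*t),C(*s);p=loc(.09,top=t);q=loc(.09,scene=s);print(k,p[0].round(4),q[0].round(4),loc(.09,top=t,scene=s))
for x,y in((145,157),(307,158),(467,157),(629,157)): print('pad',loc(.011,top=C(x,y,5,(252,145)))[0].round(4))
for n,z,P,o in(('sq',.062,[(85,182),(157,57),(272,122),(203,242)],(335,230)),('ob',.09,[(185,87),(277,134),(240,197),(152,149)],(400,226))):
    W=np.array([loc(z,top=C(x,y,8,o))[0] for x,y in P]);print(n,W.mean(0))
    for i in range(4):
        d=W[(i+1)%4]-W[i];print(np.linalg.norm(d).round(4),np.degrees(np.arctan2(d[1],d[0])).round(1))
for n,u in(('g1',(409,216)),('g2',(448,186)),('or',(443,161)),('lot',(288,250)),('beard',(190,196))):print(n,loc(0,top=u)[0].round(3))
W=[loc(.02,top=C(x,y,5,(252,145)))[0] for x,y in((36,45),(742,46),(745,263),(30,263))];print(np.round(W,3))
E
```

```text
cob [0.4461 0.3412] [0.447  0.3396] (array([0.44663028, 0.34015975]), array([ 0.4, -0.2,  0.3,  0.1]))
sq [ 0.4324 -0.1161] [ 0.4326 -0.1205] (array([ 0.43284086, -0.11789986]), array([ 0.7, -0.2,  0.5,  0.7]))
ob [ 0.4411 -0.2856] [ 0.4389 -0.2973] (array([ 0.44113393, -0.28934905]), array([ 1.5, -0. ,  0.8,  2. ]))
sl [ 0.5977 -0.2981] [ 0.5989 -0.301 ] (array([ 0.59852575, -0.29920406]), array([ 0.4, -0.3,  0.5,  0.4]))
pad [0.6309 0.0843]
pad [ 0.63   -0.0038]
pad [ 0.6302 -0.0909]
pad [ 0.6298 -0.179 ]
sq [ 0.43082156 -0.11543268]
0.0461 -30.7
0.0418 -119.9
0.0441 149.0
0.0417 62.8
ob [ 0.44112997 -0.28559549]
0.0317 -117.8
0.0231 147.6
0.0306 60.7
0.0222 -29.8
g1 [ 0.521 -0.263]
g2 [ 0.603 -0.373]
or [ 0.674 -0.362]
lot [0.431 0.064]
beard [0.579 0.332]
[[ 0.692  0.143]
 [ 0.689 -0.241]
 [ 0.57  -0.238]
 [ 0.571  0.145]]
```

Request:
move_arm --increments '[[[0, 0, 0.2, 0.25, 0.25, -0.1, 1], [0, 0, 0.4, 0.5, 0.5, -0.2, 1], [0, 0, 0.6, 0.75, 0.75, -0.35, 1], [0, 0, 0.807, 1, 1, -0.35, 1], [0, 0, 0.807, 1, 1, -0.35, 1], [0, 0, 0.807, 1, 1, -0.35, 1], [0, 0, 0.807, 1, 1, -0.35, 1], [0, 0, 0.807, 1, 1, -0.35, 1], [0, 0, 0.807, 1, 1, -0.35, 1], [0, 0, 0.807, 1, 1, -0.35, 1]]]' --force 40

```text
time_s: 1.1
eef_pos: [0.3605, -0.3316, 0.2009]
tool_rot: [[0.501, 0.865, 0.0], [0.865, -0.501, -0.0], [-0.0, 0.0, -1.0]]
force: [-0.3, -0.8, 0.4]
width: 0.0853
grip_force: 0.0
```

Request:
move_arm --increments '[[[0, 0, 0, 0.25, 0.15, 0, 1], [0, 0, 0, 0.535, 0.3, 0, 1], [0, 0, 0, 0.535, 0.3, 0, 1], [0, 0, 0, 0.535, 0.3, -0.2, 1], [0, 0, 0, 0.535, 0.3, -0.45, 1], [0, 0, 0, 0.535, 0.3, -0.7, 1], [0, 0, 0, 0.535, 0.3, -0.9, 1], [0, 0, 0, 0.535, 0.3, -1, 1], [0, 0, 0, 0.535, 0.3, -1, 1], [0, 0, 0, 0.535, 0.3, -1, 1]]]'

```text
time_s: 2.1
eef_pos: [0.4409, -0.2863, 0.0511]
tool_rot: [[0.501, 0.866, -0.0], [0.866, -0.501, -0.0], [-0.0, -0.0, -1.0]]
force: [0.6, 0.0, -0.5]
width: 0.0855
grip_force: 0.0
```

Request:
move_arm --increments '[[[0, 0, 0, 0, 0, 0, -0.2], [0, 0, 0, 0, 0, 0, -0.5], [0, 0, 0, 0, 0, 0, -1], [0, 0, 0, 0, 0, 0, -1], [0, 0, 0, 0, 0, 0, -1], [0, 0, 0, 0, 0, 0, -1], [0, 0, 0, 0, 0, 0, -1], [0, 0, 0, 0, 0, 0, -1], [0, 0, 0, 0, 0, 0, -1], [0, 0, 0, 0, 0, 0, -1]]]'

```text
time_s: 3.1
eef_pos: [0.4422, -0.2863, 0.0521]
tool_rot: [[0.5, 0.866, 0.002], [0.866, -0.5, -0.002], [-0.0, 0.003, -1.0]]
force: [1.0, -0.4, 5.7]
width: 0.0315
grip_force: 41.0
```

Request:
move_arm --increments '[[[0, 0, 0, 0, 0, 0.1, -1], [0, 0, 0, 0, 0, 0.3, -1], [0, 0, 0, 0, 0, 0.55, -1], [0, 0, 0.1, 0, 0.1, 0.8, -1], [0, 0, 0.2, 0.1, 0.25, 0.9, -1], [0, 0, 0.3, 0.25, 0.45, 0.9, -1], [0, 0, 0.45, 0.4, 0.65, 0.9, -1], [0, 0, 0.55, 0.5, 0.85, 0.9, -1], [0, 0, 0.669, 0.6, 1, 0.9, -1], [0, 0, 0.669, 0.6, 1, 0.9, -1]]]'

```text
time_s: 4.1
eef_pos: [0.5316, -0.1323, 0.1838]
tool_rot: [[-0.008, 1.0, -0.003], [1.0, 0.008, 0.003], [0.003, -0.003, -1.0]]
force: [-0.6, -1.2, -2.1]
width: 0.0318
grip_force: 40.5
```

Request:
move_arm --increments '[[[0, 0, 0, 0.15, 0.2, 0, -1], [0, 0, 0, 0.3, 0.4, 0, -1], [0, 0, 0, 0.45, 0.6, 0, -1], [0, 0, 0, 0.6, 0.8, 0, -1], [0, 0, 0, 0.66, 0.88, 0, -1], [0, 0, 0, 0.66, 0.88, -0.15, -1], [0, 0, 0, 0.66, 0.88, -0.35, -1], [0, 0, 0, 0.66, 0.88, -0.5, -1], [0, 0, 0, 0.66, 0.88, -0.55, -1], [0, 0, 0, 0.66, 0.88, -0.55, -1]]]'

```text
time_s: 5.1
eef_pos: [0.6282, -0.0042, 0.1006]
tool_rot: [[-0.001, 1.0, -0.006], [1.0, 0.001, 0.0], [0.0, -0.006, -1.0]]
force: [-0.5, -0.3, -1.9]
width: 0.0316
grip_force: 40.4
```

```bash
cat > look.py <<'E'
import cv2,sys
from h import *
# look.py name su sv tu tv : crops of both cameras (scene, top) side by side, 60x60 px x6.. 
n,su,sv,tu,tv=sys.argv[1],*map(int,sys.argv[2:6])
o=[]
for c,u,v in(("scene",su,sv),("top",tu,tv)):
    im=eyes.camera(c)[:,:,::-1]; o.append(cv2.resize(im[v:v+100,u:u+66],None,fx=6,fy=6,interpolation=cv2.INTER_CUBIC))
cv2.imwrite(f"pics/{n}.png",np.hstack(o)); s=status.observe();print(s["time_s"],s["eef_pos"].round(4) if hasattr(s["eef_pos"],'round') else s["eef_pos"])
E
python3 look.py p1 270 150 280 130
```

```text
5.2 [ 0.6306 -0.0043  0.1042]
```

View pics/p1.png

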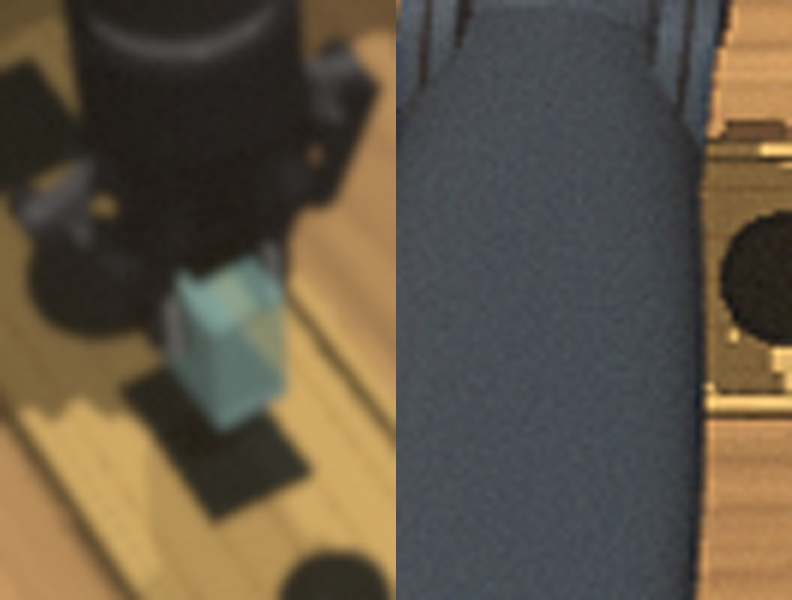

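The held bottle is above the oblong pad. Its nearest bottom corner is at scene (307.5,221.3), the right one at about (317,215.5), and the pad's corners are at (290,214), (306,236) and (322,228). I compare these with the prediction.

```bash
python3 - <<'E'
from h import *
for sx in(-1,1):
  for sy in(-1,1): print(sx,sy,'bot',proj("scene",[.6306+sx*.016,-.0043+sy*.031,.053]).round(1),'pad',proj("scene",[.630+sx*.022,-.0038+sy*.037,.011]).round(1))
print([proj("scene",[.63,-.0038+d,.053]).round(1) for d in(0,.005)])
E
```

```text
-1 -1 bot [304.  197.7] pad [306.3 205.9]
-1 1 bot [318.2 216.8] pad [322.9 228.3]
1 -1 bot [291.5 203.8] pad [289.7 214.2]
1 1 bot [305.5 223.3] pad [305.9 237.2]
[array([305.1, 210.3]), array([306.2, 211.8])]
```

Request:
move_arm --increments '[[[0, 0, 0, 0, 0.013, -0.05, -1], [0, 0, 0, 0, 0.013, -0.1, -1], [0, 0, 0, 0, 0.013, -0.15, -1], [0, 0, 0, 0, 0.013, -0.2, -1], [0, 0, 0, 0, 0.013, -0.23, -1], [0, 0, 0, 0, 0.013, -0.25, -1], [0, 0, 0, 0, 0.013, -0.265, -1], [0, 0, 0, 0, 0.013, -0.275, -1], [0, 0, 0, 0, 0.013, -0.28, -1], [0, 0, 0, 0, 0.013, -0.28, -1]]]'

```text
time_s: 6.2
eef_pos: [0.6303, -0.0017, 0.063]
tool_rot: [[-0.002, 1.0, 0.0], [1.0, 0.002, -0.0], [-0.0, 0.0, -1.0]]
force: [-3.1, 0.3, 4.9]
width: 0.0317
grip_force: 40.8
```

Request:
move_arm --increments '[[[0, 0, 0, 0, 0, 0, -0.2], [0, 0, 0, 0, 0, 0, 0], [0, 0, 0, 0, 0, 0, 0.5], [0, 0, 0, 0, 0, 0, 0.7], [0, 0, 0, 0, 0, 0.1, 0.7], [0, 0, 0, 0, 0, 0.3, 0.7], [0, 0, 0, 0, 0, 0.55, 0.7], [0, 0, 0, 0, 0, 0.8, 0.7], [0, 0, 0, -0.2, -0.25, 0.9, 1], [0, 0, 0, -0.45, -0.5, 0.9, 1]]]'

```text
time_s: 7.2
eef_pos: [0.5679, -0.0752, 0.2018]
tool_rot: [[-0.005, 1.0, 0.01], [1.0, 0.005, -0.003], [-0.003, 0.01, -1.0]]
force: [0.3, -1.9, 0.4]
width: 0.0855
grip_force: 0.0
```

Request:
move_arm --increments '[[[0, 0, -0.17, -0.25, -0.08, 0, 1], [0, 0, -0.34, -0.5, -0.16, 0, 1], [0, 0, -0.51, -0.75, -0.24, 0, 1], [0, 0, -0.67, -0.868, -0.266, 0, 1], [0, 0, -0.67, -0.868, -0.266, 0, 1], [0, 0, -0.67, -0.868, -0.266, -0.25, 1], [0, 0, -0.67, -0.868, -0.266, -0.5, 1], [0, 0, -0.67, -0.868, -0.266, -0.75, 1], [0, 0, -0.67, -0.868, -0.266, -0.9, 1], [0, 0, -0.67, -0.868, -0.266, -0.97, 1]]]'

```text
time_s: 8.2
eef_pos: [0.4342, -0.1134, 0.0486]
tool_rot: [[0.498, 0.867, -0.003], [0.867, -0.498, 0.002], [-0.0, -0.003, -1.0]]
force: [-1.0, -0.5, 0.3]
width: 0.0851
grip_force: 0.0
```

Request:
move_arm --increments '[[[0, 0, 0, 0, 0, 0, 0.3], [0, 0, 0, 0, 0, 0, 0], [0, 0, 0, 0, 0, 0, -1], [0, 0, 0, 0, 0, 0, -1], [0, 0, 0, 0, 0, 0, -1], [0, 0, 0, 0, 0, 0, -1], [0, 0, 0, 0, 0, 0, -1], [0, 0, 0, 0, 0, 0, -1], [0, 0, 0, 0, 0, 0, -1], [0, 0, 0, 0, 0, 0, -1]]]'

```text
time_s: 9.2
eef_pos: [0.4367, -0.1148, 0.0531]
tool_rot: [[0.5, 0.866, 0.004], [0.866, -0.5, -0.001], [0.001, 0.004, -1.0]]
force: [0.0, 1.3, 6.3]
width: 0.0457
grip_force: 43.7
```

```bash
python3 look.py p2 270 150 280 130
```

```text
9.3 [ 0.4367 -0.1148  0.0531]
```

View pics/p2.png

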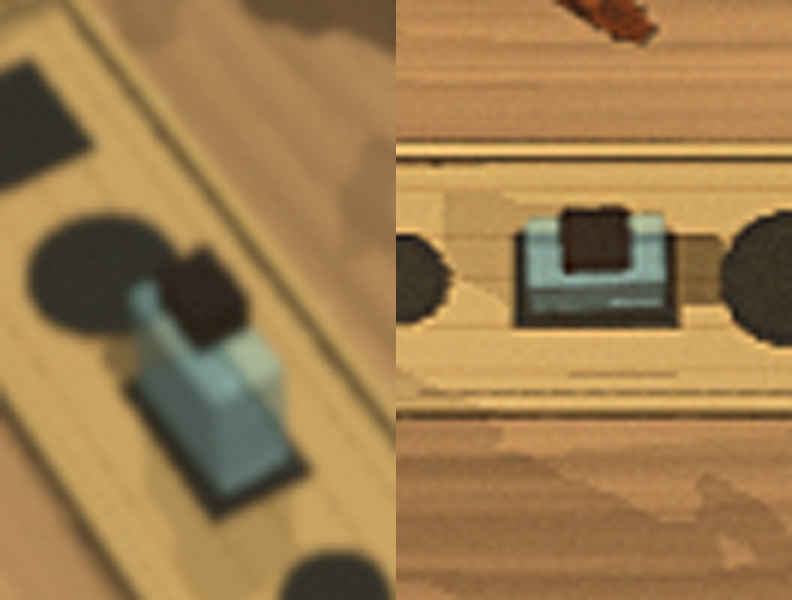

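The top view shows the oblong bottle centred on its pad (cap at 595, pad at 597.5 in crop pixels, about 1 mm off) and in line with it. Now I carry the square one.

Request:
move_arm --increments '[[[0, 0, 0, 0, 0, 0.1, -1], [0, 0, 0, 0, 0, 0.3, -1], [0, 0, 0, 0, 0, 0.55, -1], [0, 0, 0.1, 0.1, 0, 0.75, -1], [0, 0, 0.2, 0.25, -0.05, 0.8, -1], [0, 0, 0.35, 0.4, -0.1, 0.8, -1], [0, 0, 0.5, 0.6, -0.2, 0.8, -1], [0, 0, 0.667, 0.8, -0.3, 0.8, -1], [0, 0, 0.667, 0.9, -0.4, 0.8, -1], [0, 0, 0.667, 0.9, -0.4, 0.8, -1]]]'

```text
time_s: 10.3
eef_pos: [0.5714, -0.1761, 0.1693]
tool_rot: [[0.001, 1.0, -0.001], [1.0, -0.001, -0.001], [-0.001, -0.001, -1.0]]
force: [-0.2, 0.1, -1.8]
width: 0.0457
grip_force: 42.8
```

```bash
python3 -c "
from h import *
s=status.observe();print(s['eef_pos'],s['tool_rot'])"
```

```text
[ 0.57137286 -0.17612768  0.16925129] [[ 1.41783462e-03  9.99998854e-01 -5.30286994e-04]
 [ 9.99998731e-01 -1.41821941e-03 -7.25949025e-04]
 [-7.26700256e-04 -5.29257045e-04 -9.99999596e-01]]
```

Request:
move_arm --increments '[[[0, 0, 0, 0.1, 0, 0, -1], [0, 0, 0, 0.2, 0.007, 0, -1], [0, 0, 0, 0.3, 0.007, 0, -1], [0, 0, 0, 0.39, 0.007, -0.1, -1], [0, 0, 0, 0.39, 0.007, -0.2, -1], [0, 0, 0, 0.39, 0.007, -0.3, -1], [0, 0, 0, 0.39, 0.007, -0.4, -1], [0, 0, 0, 0.39, 0.007, -0.43, -1], [0, 0, 0, 0.39, 0.007, -0.43, -1], [0, 0, 0, 0.39, 0.007, -0.43, -1]]]'

```text
time_s: 11.3
eef_pos: [0.6284, -0.1734, 0.1069]
tool_rot: [[0.0, 1.0, 0.001], [1.0, -0.0, -0.0], [-0.0, 0.001, -1.0]]
force: [0.2, -0.4, -2.2]
width: 0.0453
grip_force: 42.8
```

```bash
python3 look.py p3 240 100 345 130; python3 - <<'E'
from h import *
p=status.observe()['eef_pos']
for sx in(-1,1):
  for sy in(-1,1): print(sx,sy,'bot',(6*(proj("scene",[.630+sx*.023,-.179+sy*.023,p[2]-.0525])-[240,100])).round(),'pad',(6*(proj("scene",[.630+sx*.0295,-.179+sy*.0295,.011])-[240,100])).round())
E
```

```text
11.4 [ 0.6291 -0.1736  0.1077]
-1 -1 bot [194. 298.] pad [212. 355.]
-1 1 bot [248. 370.] pad [280. 446.]
1 -1 bot [ 92. 343.] pad [ 85. 412.]
1 1 bot [144. 417.] pad [151. 506.]
```

View pics/p3.png

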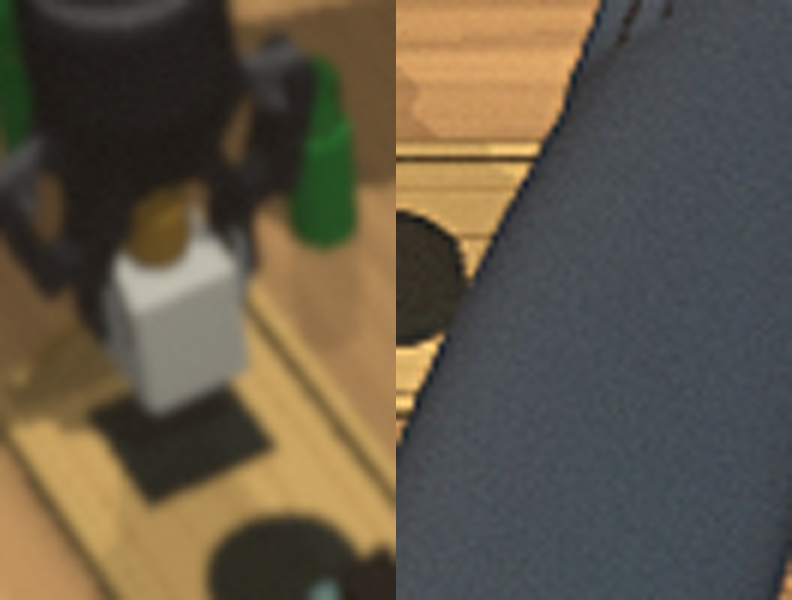

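The square bottle hangs above its pad, in line with it and within about 2 mm (bottom corner at crop (155,415), pad's bottom corner at (152,502)). I lower it with a 1 mm correction.

Request:
move_arm --increments '[[[0, 0, 0, 0.007, -0.007, -0.06, -1], [0, 0, 0, 0.007, -0.007, -0.12, -1], [0, 0, 0, 0.007, -0.007, -0.17, -1], [0, 0, 0, 0.007, -0.007, -0.21, -1], [0, 0, 0, 0.007, -0.007, -0.24, -1], [0, 0, 0, 0.007, -0.007, -0.26, -1], [0, 0, 0, 0.007, -0.007, -0.28, -1], [0, 0, 0, 0.007, -0.007, -0.29, -1], [0, 0, 0, 0.007, -0.007, -0.3, -1], [0, 0, 0, 0.007, -0.007, -0.3, -1]]]'

```text
time_s: 12.4
eef_pos: [0.6297, -0.1744, 0.0641]
tool_rot: [[0.0, 1.0, 0.001], [1.0, -0.0, -0.001], [-0.001, 0.001, -1.0]]
force: [-4.4, 1.1, 6.0]
width: 0.0455
grip_force: 43.8
```

Request:
move_arm --increments '[[[0, 0, 0, 0, 0, 0, 0.2], [0, 0, 0, 0, 0, 0, 0.4], [0, 0, 0, 0, 0, 0, 0.7], [0, 0, 0, 0, 0, 0, 0.7], [0, 0, 0, 0, 0, 0.1, 0.7], [0, 0, 0, 0, 0, 0.3, 0.7], [0, 0, 0, 0, 0, 0.5, 0.7], [0, 0, 0, 0, 0, 0.7, 0.7], [0, 0, 0.1, 0, -0.1, 0.8, 0.5], [0, 0, 0.2, 0, -0.3, 0.8, 0.5]]]'

```text
time_s: 13.4
eef_pos: [0.632, -0.2186, 0.1877]
tool_rot: [[-0.163, 0.987, 0.008], [0.987, 0.163, -0.003], [-0.004, 0.008, -1.0]]
force: [0.3, 0.4, 0.3]
width: 0.0641
grip_force: 0.0
```

Request:
move_arm --increments '[[[0, 0, 0.17, -0.07, -0.2, 0, 0.5], [0, 0, 0.34, -0.14, -0.4, 0, 0.5], [0, 0, 0.51, -0.213, -0.53, 0, 0.5], [0, 0, 0.68, -0.213, -0.53, 0, 0.5], [0, 0, 0.8, -0.213, -0.53, -0.1, 0.5], [0, 0, 0.8, -0.213, -0.53, -0.25, 0.5], [0, 0, 0.8, -0.213, -0.53, -0.45, 0.5], [0, 0, 0.8, -0.213, -0.53, -0.65, 0.5], [0, 0, 0.8, -0.213, -0.53, -0.8, 0.5], [0, 0, 0.8, -0.213, -0.53, -0.83, 0.5]]]'

```text
time_s: 14.4
eef_pos: [0.5955, -0.2975, 0.0536]
tool_rot: [[-0.707, 0.707, -0.005], [0.707, 0.707, 0.003], [0.006, -0.001, -1.0]]
force: [-0.4, 1.0, -0.1]
width: 0.0637
grip_force: 0.0
```

```bash
python3 look.py p4 220 80 360 130
```

```text
14.5 [ 0.5972 -0.2985  0.0566]
```

View pics/p4.png

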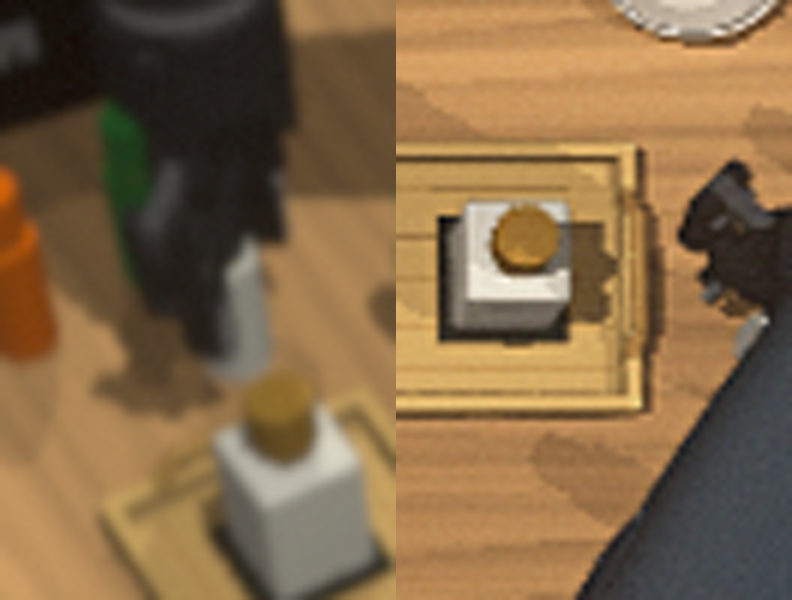

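The square bottle stands on its pad, upright and in line. The slim one is between the fingers, so I close and check the square's numbers.

Request:
move_arm --increments '[[[0, 0, 0, 0, 0, 0, 0.2], [0, 0, 0, 0, 0, 0, -0.1], [0, 0, 0, 0, 0, 0, -0.4], [0, 0, 0, 0, 0, 0, -1], [0, 0, 0, 0, 0, 0, -1], [0, 0, 0, 0, 0, 0, -1], [0, 0, 0, 0, 0, 0, -1], [0, 0, 0, 0, 0, 0, -1], [0, 0, 0, 0, 0, 0, -1], [0, 0, 0, 0, 0, 0, -1]]]' --force 30

```text
time_s: 15.5
eef_pos: [0.5987, -0.2997, 0.0593]
tool_rot: [[-0.707, 0.707, 0.003], [0.707, 0.707, -0.002], [-0.004, 0.001, -1.0]]
force: [-0.8, -0.3, 6.5]
width: 0.0302
grip_force: 29.7
```

```bash
python3 - <<'E'
from h import *
C=lambda x,y:((x-396+.5)/6-.5+360,(y+.5)/6-.5+130)
print(loc(.101,top=C(526,239)), [ (6*(proj("top",p)-[294,130])).round() for p in([.63,-.179,.101],[.607,-.156,.011],[.607,-.202,.011],[.653,-.156,.073],[.607,-.202,.073])])
E
```

```text
(array([ 0.62730723, -0.17708373]), array([0., 0.])) [array([528., 230.]), array([451., 326.]), array([553., 325.]), array([464., 193.]), array([574., 297.])]
```

Request:
move_arm --increments '[[[0, 0, 0, 0, 0, 0.1, -1], [0, 0, 0, 0, 0, 0.3, -1], [0, 0, 0, 0, 0, 0.5, -1], [0, 0, 0, 0, 0, 0.75, -1], [0, 0, -0.15, 0, 0.1, 0.9, -1], [0, 0, -0.3, 0, 0.25, 0.9, -1], [0, 0, -0.45, 0, 0.45, 0.9, -1], [0, 0, -0.6, 0.05, 0.65, 0.9, -1], [0, 0, -0.75, 0.1, 0.85, 0.9, -1], [0, 0, -0.9, 0.1, 1, 0.9, -1]]]'

```text
time_s: 16.5
eef_pos: [0.6128, -0.1466, 0.1919]
tool_rot: [[-0.075, 0.997, -0.0], [0.997, 0.075, 0.001], [0.001, -0.0, -1.0]]
force: [0.4, 0.3, -1.1]
width: 0.0297
grip_force: 29.9
```

Request:
move_arm --increments '[[[0, 0, -0.1, 0.05, 0.2, 0, -1], [0, 0, -0.1, 0.1, 0.4, 0, -1], [0, 0, -0.1, 0.1, 0.6, 0, -1], [0, 0, -0.1, 0.1, 0.8, 0, -1], [0, 0, -0.1, 0.1, 0.95, 0, -1], [0, 0, -0.1, 0.1, 1, 0, -1], [0, 0, -0.1, 0.1, 1, 0, -1], [0, 0, -0.1, 0.1, 1, 0, -1], [0, 0, -0.1, 0.1, 1, 0, -1], [0, 0, -0.1, 0.1, 1, 0, -1]]]'

```text
time_s: 17.5
eef_pos: [0.6276, -0.0001, 0.1918]
tool_rot: [[0.002, 1.0, -0.0], [1.0, -0.002, -0.0], [-0.0, -0.0, -1.0]]
force: [0.4, -0.3, -1.9]
width: 0.03
grip_force: 30.0
```

```bash
python3 -c "
from h import *
s=status.observe();print(s['eef_pos'],s['tool_rot'])"
```

```text
[ 6.27599338e-01 -7.15975665e-05  1.91774955e-01] [[ 1.86627969e-03  9.99998254e-01 -9.56680279e-05]
 [ 9.99998224e-01 -1.86630457e-03 -2.60684552e-04]
 [-2.60862642e-04 -9.51813477e-05 -9.99999961e-01]]
```

Request:
move_arm --increments '[[[0, 0, 0, 0.022, 0.15, 0, -1], [0, 0, 0, 0.022, 0.3, 0, -1], [0, 0, 0, 0.022, 0.45, 0, -1], [0, 0, 0, 0.022, 0.563, 0, -1], [0, 0, 0, 0.022, 0.563, -0.15, -1], [0, 0, 0, 0.022, 0.563, -0.3, -1], [0, 0, 0, 0.022, 0.563, -0.45, -1], [0, 0, 0, 0.022, 0.563, -0.545, -1], [0, 0, 0, 0.022, 0.563, -0.545, -1], [0, 0, 0, 0.022, 0.563, -0.545, -1]]]'

```text
time_s: 18.5
eef_pos: [0.631, 0.0854, 0.1103]
tool_rot: [[0.001, 1.0, -0.0], [1.0, -0.001, -0.0], [-0.0, -0.0, -1.0]]
force: [-0.6, -0.6, -1.2]
width: 0.0301
grip_force: 30.0
```

```bash
python3 look.py p5 290 180 250 130; python3 - <<'E'
from h import *
p=status.observe()['eef_pos']
for d in(-.0155,.0155): print('bot',(6*(proj("scene",[.6309+d*-.851,.0843+d*.525,p[2]-.0583])-[290,180])).round(),'pad',(6*(proj("scene",[.6309-d*.851*21/15.5,.0843+d*.525*21/15.5,.011])-[290,180])).round())
E
```

```text
18.6 [0.632  0.0855 0.1119]
bot [170. 354.] pad [158. 418.]
bot [258. 353.] pad [274. 417.]
```

View pics/p5.png

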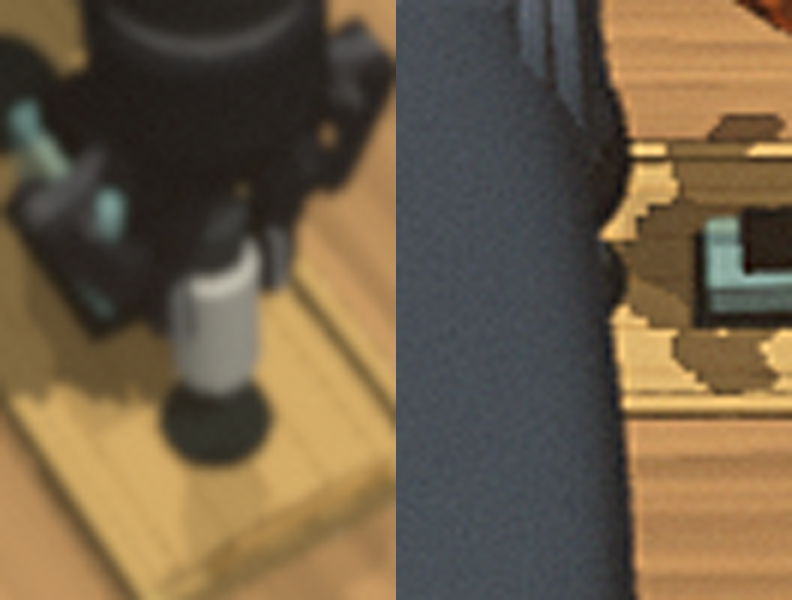

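Slim hangs over its small disc: bottle axis at crop 213.5 against the pad centre at 216.5, slightly towards the camera. I correct by about 1.5 mm and lower.

Request:
move_arm --increments '[[[0, 0, 0, -0.007, -0.01, -0.06, -1], [0, 0, 0, -0.007, -0.01, -0.12, -1], [0, 0, 0, -0.007, -0.01, -0.17, -1], [0, 0, 0, -0.007, -0.01, -0.2, -1], [0, 0, 0, -0.007, -0.01, -0.23, -1], [0, 0, 0, -0.007, -0.01, -0.25, -1], [0, 0, 0, -0.007, -0.01, -0.265, -1], [0, 0, 0, -0.007, -0.01, -0.275, -1], [0, 0, 0, -0.007, -0.01, -0.285, -1], [0, 0, 0, -0.007, -0.01, -0.285, -1]]]'

```text
time_s: 19.6
eef_pos: [0.6298, 0.0843, 0.0703]
tool_rot: [[-0.0, 1.0, 0.001], [1.0, 0.0, -0.0], [-0.0, 0.001, -1.0]]
force: [-5.1, -0.3, 8.8]
width: 0.0301
grip_force: 31.0
```

Request:
move_arm --increments '[[[0, 0, 0, 0, 0, 0.01, -0.2], [0, 0, 0, 0, 0, 0.01, 0], [0, 0, 0, 0, 0, 0.01, 0.3], [0, 0, 0, 0, 0, 0.01, 0.6], [0, 0, 0, 0, 0, 0.1, 0.6], [0, 0, 0, 0, 0, 0.3, 0.6], [0, 0, 0, 0, 0, 0.5, 0.6], [0, 0, 0, 0, 0, 0.7, 0.6], [0, 0, 0, -0.1, 0.15, 0.8, 1], [0, 0, 0, -0.25, 0.4, 0.8, 1]]]'

```text
time_s: 20.6
eef_pos: [0.5953, 0.143, 0.1924]
tool_rot: [[0.004, 1.0, 0.009], [1.0, -0.004, 0.0], [0.0, 0.009, -1.0]]
force: [0.3, 0.2, 0.1]
width: 0.0857
grip_force: 0.0
```

Request:
move_arm --increments '[[[0, 0, 0, -0.15, 0.25, 0, 1], [0, 0, 0, -0.3, 0.5, 0, 1], [0, 0, 0, -0.45, 0.75, 0, 1], [0, 0, 0, -0.6, 1, 0, 1], [0, 0, 0, -0.7, 1, 0, 1], [0, 0, 0, -0.7, 1, 0, 1], [0, 0, 0, -0.7, 1, 0, 1], [0, 0, 0, -0.7, 1, 0, 1], [0, 0, 0, -0.7, 1, 0, 1], [0, 0, 0, -0.7, 1, 0, 1]]]'

```text
time_s: 21.6
eef_pos: [0.4881, 0.2935, 0.1872]
tool_rot: [[0.002, 1.0, -0.0], [1.0, -0.002, -0.0], [-0.0, -0.0, -1.0]]
force: [-0.0, 0.8, -0.4]
width: 0.0854
grip_force: 0.0
```

```bash
python3 -c "
from h import *
import cv2
im=eyes.camera('top')[:,:,::-1];cv2.imwrite('pics/t6.png',cv2.resize(im[145:205,252:412],None,fx=5,fy=5,interpolation=cv2.INTER_CUBIC))
s=status.observe();print(s['eef_pos'],s['width'])
for p in([.631,.084],[.630,-.004],[.63,-.179]):print((5*(proj('top',[*p,.101])-[252,145])).round())"
```

```text
[0.48794492 0.29353797 0.18719543] 0.0851844178484374
[130. 117.]
[304. 118.]
[650. 117.]
```

View pics/t6.png

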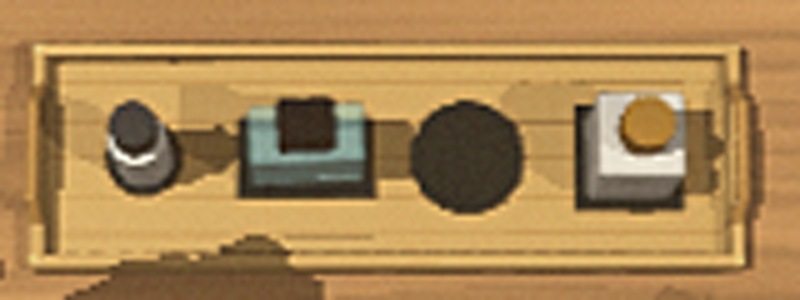

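Slim and the square and oblong bottles all stand on their pads. Next is the cobalt bottle.

Request:
move_arm --increments '[[[0, 0, 0, -0.1, 0.1, 0, 1], [0, 0, 0, -0.2, 0.2, 0, 1], [0, 0, 0, -0.275, 0.311, 0, 1], [0, 0, 0, -0.275, 0.311, 0, 1], [0, 0, 0, -0.275, 0.311, -0.2, 1], [0, 0, 0, -0.275, 0.311, -0.45, 1], [0, 0, 0, -0.275, 0.311, -0.7, 1], [0, 0, 0, -0.275, 0.311, -0.85, 1], [0, 0, 0, -0.275, 0.311, -0.94, 1], [0, 0, 0, -0.275, 0.311, -0.94, 1]]]'

```text
time_s: 22.65
eef_pos: [0.4449, 0.3393, 0.0439]
tool_rot: [[0.001, 1.0, -0.004], [1.0, -0.001, -0.003], [-0.003, -0.004, -1.0]]
force: [-0.3, -0.1, -0.3]
width: 0.0854
grip_force: 0.0
```

Request:
move_arm --increments '[[[0, 0, 0, 0, 0, 0, 0.4], [0, 0, 0, 0, 0, 0, 0.1], [0, 0, 0, 0, 0, 0, -1], [0, 0, 0, 0, 0, 0, -1], [0, 0, 0, 0, 0, 0, -1], [0, 0, 0, 0, 0, 0, -1], [0, 0, 0, 0, 0, 0, -1], [0, 0, 0, 0, 0, 0, -1], [0, 0, 0, 0, 0, 0, -1], [0, 0, 0, 0, 0, 0, -1]]]' --force 45

```text
time_s: 23.65
eef_pos: [0.4476, 0.3418, 0.0488]
tool_rot: [[0.0, 1.0, 0.004], [1.0, -0.0, 0.002], [0.002, 0.004, -1.0]]
force: [0.1, 0.2, 5.9]
width: 0.0476
grip_force: 48.4
```

Request:
move_arm --increments '[[[0, 0, 0, 0, 0, 0.1, -1], [0, 0, 0, 0, 0, 0.3, -1], [0, 0, 0, 0, 0, 0.5, -1], [0, 0, 0, 0, 0, 0.75, -1], [0, 0, 0, 0.05, -0.1, 0.95, -1], [0, 0, 0, 0.1, -0.25, 0.95, -1], [0, 0, 0, 0.2, -0.45, 0.95, -1], [0, 0, 0, 0.3, -0.65, 0.95, -1], [0, 0, 0, 0.4, -0.85, 0.95, -1], [0, 0, 0, 0.45, -1, 0.95, -1]]]'

```text
time_s: 24.65
eef_pos: [0.5141, 0.1889, 0.1888]
tool_rot: [[0.001, 1.0, -0.0], [1.0, -0.001, -0.001], [-0.001, -0.0, -1.0]]
force: [-0.4, 0.3, -3.1]
width: 0.0481
grip_force: 47.5
```

Request:
move_arm --increments '[[[0, 0, 0, 0.1, -0.2, 0, -1], [0, 0, 0, 0.2, -0.4, 0, -1], [0, 0, 0, 0.3, -0.6, 0, -1], [0, 0, 0, 0.4, -0.8, 0, -1], [0, 0, 0, 0.5, -0.95, 0, -1], [0, 0, 0, 0.6, -1, 0, -1], [0, 0, 0, 0.65, -1, 0, -1], [0, 0, 0, 0.65, -1, 0, -1], [0, 0, 0, 0.65, -1, 0, -1], [0, 0, 0, 0.65, -1, 0, -1]]]'

```text
time_s: 25.65
eef_pos: [0.6103, 0.0418, 0.1888]
tool_rot: [[-0.001, 1.0, -0.001], [1.0, 0.001, 0.0], [0.0, -0.001, -1.0]]
force: [0.1, 0.2, -3.4]
width: 0.0483
grip_force: 47.5
```

```bash
python3 -c "
from h import *
s=status.observe();print(s['eef_pos'],s['tool_rot'])"
```

```text
[0.61032972 0.04182382 0.18884325] [[-1.29804748e-03  9.99998785e-01 -8.63152574e-04]
 [ 9.99999134e-01  1.29823331e-03  2.14775391e-04]
 [ 2.15895704e-04 -8.62873038e-04 -9.99999604e-01]]
```

Request:
move_arm --increments '[[[0, 0, 0, 0.133, -0.2, 0, -1], [0, 0, 0, 0.133, -0.4, 0, -1], [0, 0, 0, 0.133, -0.6, 0, -1], [0, 0, 0, 0.133, -0.8, 0, -1], [0, 0, 0, 0.133, -0.885, 0, -1], [0, 0, 0, 0.133, -0.885, -0.15, -1], [0, 0, 0, 0.133, -0.885, -0.3, -1], [0, 0, 0, 0.133, -0.885, -0.45, -1], [0, 0, 0, 0.133, -0.885, -0.59, -1], [0, 0, 0, 0.133, -0.885, -0.59, -1]]]'

```text
time_s: 26.65
eef_pos: [0.6278, -0.09, 0.096]
tool_rot: [[-0.001, 1.0, -0.008], [1.0, 0.001, 0.003], [0.003, -0.008, -1.0]]
force: [-1.6, 0.4, -3.1]
width: 0.0481
grip_force: 47.6
```

```bash
python3 look.py p7 255 130 315 130; python3 - <<'E'
from h import *
p=status.observe()['eef_pos']
for d in(-.025,.025): print('bot',(6*(proj("scene",[p[0]+d*-.851,p[1]+d*.525,p[2]-.048])-[255,130])).round(),'pad',(6*(proj("scene",[.6302-d*.851*31/25,-.0909+d*.525*31/25,.011])-[255,130])).round())
E
```

```text
26.75 [ 0.6305 -0.0909  0.1002]
bot [120. 328.] pad [116. 394.]
bot [251. 327.] pad [274. 392.]
```

View pics/p7.png

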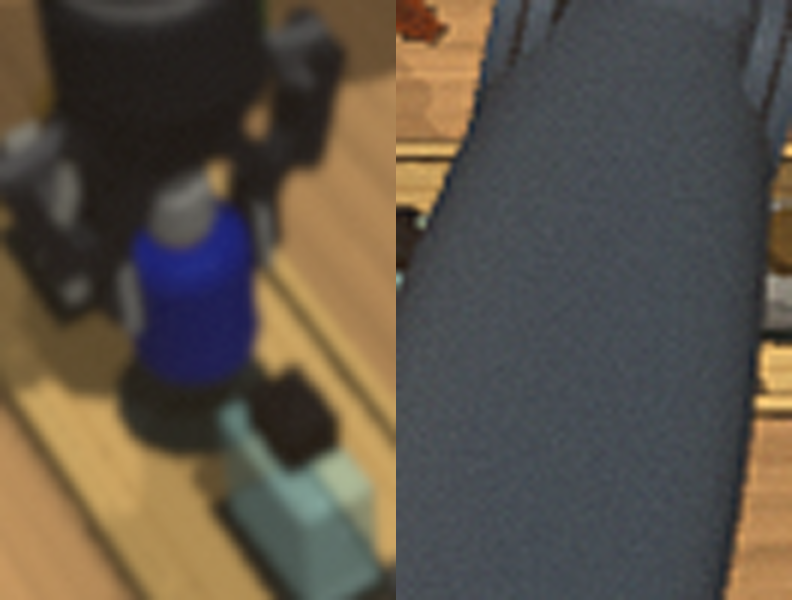

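The cobalt bottle is over the large disc, with the left finger hiding its left edge; it sits about 1–3 mm towards the camera. I'll shift 1 mm, set it down, then check.

Request:
move_arm --increments '[[[0, 0, 0, 0, -0.007, -0.06, -1], [0, 0, 0, 0, -0.007, -0.12, -1], [0, 0, 0, 0, -0.007, -0.17, -1], [0, 0, 0, 0, -0.007, -0.2, -1], [0, 0, 0, 0, -0.007, -0.23, -1], [0, 0, 0, 0, -0.007, -0.25, -1], [0, 0, 0, 0, -0.007, -0.265, -1], [0, 0, 0, 0, -0.007, -0.28, -1], [0, 0, 0, 0, -0.007, -0.29, -1], [0, 0, 0, 0, -0.007, -0.29, -1]]]'

```text
time_s: 27.75
eef_pos: [0.6311, -0.0931, 0.0598]
tool_rot: [[0.0, 1.0, 0.001], [1.0, -0.0, -0.001], [-0.001, 0.001, -1.0]]
force: [-5.0, 0.7, 8.2]
width: 0.0483
grip_force: 48.7
```

Request:
move_arm --increments '[[[0, 0, 0, 0, 0, 0.01, 0.25], [0, 0, 0, 0, 0, 0.01, 0.4], [0, 0, 0, 0, 0, 0.01, 0.7], [0, 0, 0, 0, 0, 0.01, 0.8], [0, 0, 0, 0, 0, 0.1, 0.8], [0, 0, 0, 0, 0, 0.3, 0.8], [0, 0, 0, 0, 0, 0.5, 0.8], [0, 0, 0, 0, 0, 0.75, 0.8], [0, 0, 0, 0, 0, 0.95, 0.8], [0, 0, 0, -0.2, 0, 1, 0.8]]]'

```text
time_s: 28.75
eef_pos: [0.6055, -0.0939, 0.212]
tool_rot: [[-0.001, 1.0, 0.01], [1.0, 0.001, -0.002], [-0.002, 0.01, -1.0]]
force: [-0.8, -0.0, 0.7]
width: 0.0772
grip_force: 0.0
```

Request:
move_arm --increments '[[[0, 0, 0, -0.3, 0, 0, 1], [0, 0, 0, -0.6, 0, 0, 1], [0, 0, 0, -0.9, 0, 0, 1], [0, 0, 0, -1, 0, 0, 1], [0, 0, 0, -1, 0, 0, 1], [0, 0, 0, -1, 0, 0, 1], [0, 0, 0, -1, 0, 0, 1], [0, 0, 0, -1, 0, 0, 1], [0, 0, 0, -1, 0, 0, 1], [0, 0, 0, -1, 0, 0, 1]]]'

```text
time_s: 29.75
eef_pos: [0.4515, -0.093, 0.2066]
tool_rot: [[-0.0, 1.0, -0.0], [1.0, 0.0, 0.0], [0.0, -0.0, -1.0]]
force: [-0.2, -0.5, 0.0]
width: 0.0859
grip_force: 0.0
```

```bash
python3 - <<'E'
from h import *
import cv2
t=eyes.camera('top')[:,:,::-1].copy();s=eyes.camera('scene')[:,:,::-1].copy()
print(status.observe()['eef_pos'])
a=cv2.resize(t[145:205,252:412],None,fx=5,fy=5,interpolation=cv2.INTER_CUBIC)
b=cv2.resize(s[140:270,225:365],None,fx=2.3,fy=2.3)
cv2.imwrite('pics/t8s.png',s);cv2.imwrite('pics/t8t.png',t)
# expected outlines of each bottle, centred on the measured pads
def rect(x,y,a,b):return [(x-a,y-b),(x+a,y-b),(x+a,y+b),(x-a,y+b)]
def circ(x,y,r):return [(x+r*np.cos(k),y+r*np.sin(k)) for k in np.linspace(0,2*np.pi,40)]
B=[(circ(.631,.0843,.0155),.062,circ(.631,.0843,.0125)),(rect(.630,-.004,.016,.031),.062,rect(.630,-.004,.012,.015)),(circ(.630,-.0909,.025),.054,circ(.630,-.0909,.0135)),(rect(.630,-.179,.023,.023),.062,circ(.63,-.179,.014))]
def over(im,n,o,sc):
    im=cv2.resize(im[o[1]:o[3],o[0]:o[2]],None,fx=sc,fy=sc,interpolation=cv2.INTER_CUBIC)
    for f,h,c in B:
        for P,z in((f,.011),(f,h+.011),(c,.101)):
            q=np.array([sc*(proj(n,[*p,z])+.5-np.array(o[:2])) for p in P]).round().astype(int);cv2.polylines(im,[q],True,(0,0,255),1)
    return im
a=over(t,'top',(255,150,405,205),5.3);b=over(s,'scene',(235,150,345,262),3)
c=np.zeros((600,800,3),np.uint8);c[:a.shape[0],:min(800,a.shape[1])]=a[:,:800];c[600-min(300,b.shape[0]):,:b.shape[1]]=b[:300]
cv2.imwrite('pics/p8.png',c)
E
```

```text
[ 0.45125322 -0.09296467  0.20660635]
```

View pics/p8.png

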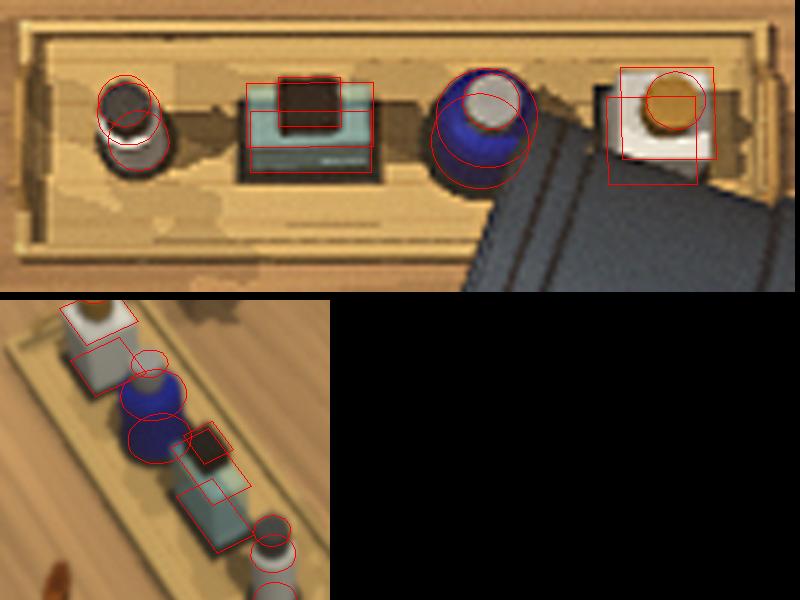

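The overlay shows all four bottles standing on their pads within about 1–2 mm. I'll clear the arm from view for one last close check.

Request:
move_arm --increments '[[[0, 0, 0, -0.25, 0.2, 0, 1], [0, 0, 0, -0.5, 0.4, 0.1, 1], [0, 0, 0, -0.75, 0.6, 0.2, 1], [0, 0, 0, -0.9, 0.8, 0.3, 1], [0, 0, 0, -0.9, 1, 0.3, 1], [0, 0, 0, -0.9, 1, 0.3, 1], [0, 0, 0, -0.9, 1, 0.3, 1], [0, 0, 0, -0.9, 1, 0.3, 1], [0, 0, 0, -0.9, 1, 0.3, 1], [0, 0, 0, -0.9, 1, 0.3, 1]]]'

```text
time_s: 30.85
eef_pos: [0.3161, 0.0563, 0.2514]
tool_rot: [[0.002, 1.0, -0.001], [1.0, -0.002, -0.0], [-0.0, -0.001, -1.0]]
force: [0.2, -0.2, 0.0]
width: 0.0852
grip_force: 0.0
```

```bash
python3 - <<'E'
from h import *
import cv2
def get(n): return np.median([eyes.camera(n) for _ in range(3)],0).astype(np.uint8)[:,:,::-1].copy()
t=get('top');s=get('scene');cv2.imwrite('pics/t9t.png',t);cv2.imwrite('pics/t9s.png',s)
print(status.observe()['eef_pos'])
P=[(.631,.0843),(.630,-.004),(.630,-.0909),(.630,-.179)]
F=[('c',.0155),('r',.016,.031),('c',.025),('r',.023,.023)]
rows=[]
for n,im in(('top',t),('scene',s)):
    r=[]
    for p,f in zip(P,F):
        o=(proj(n,[*p,.035])-[16,22]).round().astype(int);k=cv2.resize(im[o[1]:o[1]+50,o[0]:o[0]+33],None,fx=6,fy=6,interpolation=cv2.INTER_CUBIC)
        q=[(p[0]+f[1]*np.cos(a),p[1]+f[1]*np.sin(a)) for a in np.linspace(0,6.28,50)] if f[0]=='c' else [(p[0]+a*f[1],p[1]+b*f[2]) for a,b in((-1,-1),(1,-1),(1,1),(-1,1))]
        q=np.array([6*(proj(n,[*w,.011])+.5-o) for w in q]).round().astype(int);cv2.polylines(k,[q],True,(0,0,255),1);r.append(k)
        c=(6*(proj(n,[*p,.101])+.5-o)).round().astype(int);cv2.drawMarker(k,tuple(int(v) for v in c),(255,255,0),0,12,1)
    rows.append(np.hstack(r))
cv2.imwrite('pics/p9.png',np.vstack(rows))
E
```

```text
[0.31607953 0.05681738 0.25172395]
```

View pics/p9.png

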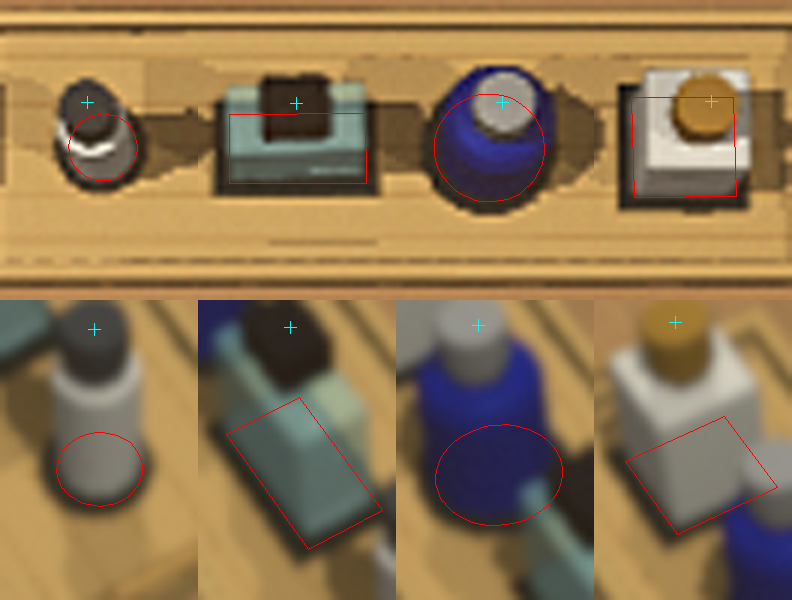

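The last picture shows every foot matching its predicted outline within about 2 mm, with all four bottles upright and in line with their pads. I hand the job in.

```bash
python3 -c "
from station import sign_off
print(sign_off())"
```

```text
the job is handed in; nothing more can be done
None
```

I set all four cologne bottles down upright on their own pads, centred to within about 2 mm by the cameras and with the square and oblong in line; I left the beard oil and lotion untouched and handed the job in at about 31 s.

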